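Leave the salvaged display overhanging the riser

TASK

Push the flat display panel across the riser with your fingertips until 40 mm of it sticks out, square, past the riser's long edge that faces away from you, so that the next worker can get fingers under it; then take your hand away. Only slide it: never lift it, tip it or let it fall. Leave the heatsink, the screw tin, the screwdriver and the fan where they are.

Things in the scene. Friction and masses are not known exactly. Their poses are not given: they have to be found in the camera images.
- riser: Fixed, rigid chipboard platform on a low green steel frame, standing on the bench: 280 mm (its x) by 460 mm (its y), flat top 60 mm above the bench, no rim. Origin: centre of its footprint, at bench level. Its +x axis points away from the robot (up to 29 degrees to either side), straight out over the long edge that the panel must overhang.
- riser_edge (a point): Middle of the riser's long edge that faces away from the robot, at the level of the riser's top: 140 mm along +x and 60 mm above the riser's origin. Axes as the riser's; the edge runs along y.
- panel: Loose display module, 120 (x) by 160 (y) by 7 mm thick, 0.2 to 0.42 kg: steel frame, black screen up, thin green circuit strip along the long side nearer the robot. Lies flat on the riser, 40 to 100 mm short of the edge, up to 17 degrees from square. Origin: centre of its underside; +x points to its long side nearer the edge to overhang. Slides with friction; stops when the push stops.
- panel_lead (a point): Middle of the panel's leading long side, at its underside, 60 mm along the panel's +x from its origin. The overhang is how far this point is past riser_edge along the riser's x.
- heatsink: Loose finned aluminium heatsink 42 x 42 mm, 34 mm high, standing on the riser near one of its short ends. Origin: centre of its underside. Leave alone.
- screw_tin: Loose round closed steel tin, 42 mm across and 39 mm high, with brass screw heads on its lid, on the riser near the other short end. Origin: centre of its underside. Leave alone.
- screwdriver: Loose screwdriver 200 mm long lying on the bench past the riser's +y end. Origin: underside, near its middle; x along the shaft towards the tip. Leave alone.
- fan: Loose black cooling fan, 80 x 80 mm and 25 mm high, on the bench past the riser's -y end. Origin: centre of its underside. Leave alone.
Mind the look-alikes: they are no part of the job. Of the things like the panel, leave any that is turquoise; of the rest the smaller one is meant.

How it is judged:
By the outcome, as a careful person would: the job done as asked, in the order asked, and still so for the second after the job is handed in, with the robot touching nothing.
It also fails if it takes over 48 s, if anything falls off the work surface, if the arm or the gripper's body presses on something with over 40 N, if the wrist force passes 120 N, or if a joint passes its speed limit or range.

ROBOT

A 6-joint arm with a two-finger parallel gripper is mounted at the origin on the work surface. World frame = base frame: x ahead of the robot, y to its left, z up, the work surface at z = 0. Lengths are in m, angles in rad, forces in N, time in s.
With the tool pointing down it reaches from about 0.15 to 0.775 m from the base axis. Payload 6.1 kg.
Tool frame: the origin (TCP) lies on the centre line of the jaws, within the pads' length; the fingertips stand 8 mm ahead of it and the grasp point (between the pads) lies 11 mm behind it (tips_ahead is the distance from the TCP to the fingertips, in m); z points along the fingers, y is the direction in which the jaws open and shut (so a half turn about z gives the same grasp; the last joint's range is limited). The gripper opens to 85 mm and grips with 20 to 120 N. Pads are 22 mm wide; open, the fingers measure 114 mm over their backs; the gripper's body (76 mm by 85 mm) begins 54 mm behind the grasp point. The pads swing forward as they close: fully open they stand 13 mm farther back than shut.
Start: joints at [1.267, 0.126, -0.04, 1.405, 0, 1.571], TCP at [0.157, 0.501, 0.239] pointing down, gripper open.
Joint ranges: [-2.72, 2.72], [-0.95, 1.95], [-1.27, 1.35], [-1.78, 2.02], [-1.46, 1.47], [-3.14, 3.14]. Speed limits (rad/s): [2.39, 2.39, 3.01, 3.14, 3.14, 3.14].

INTERFACE

Orientations are given as [roll, pitch, yaw] about the fixed x, y, z axes, in that order (R = Rz(yaw) Ry(pitch) Rx(roll)).
In Python, from workcell import get_obs, read_camera, camera_params, close_job, spot_in, tips_ahead gives the robot as it stands.
- The arm moves only by the tool servo_tool, never from a script. Its argument "series" is a list of rows, each an object of numbers: "tx", "ty", "tz": the shift along the world's x, y, z in mm; "turn": the turn about the world's z in degrees; "fingers": the finger opening in mm, from 0 to 85.4. A call has 1 to 12 rows; each row is the pose to reach, as a shift and turn from the pose measured when the call began; what a row does not reach only later rows make up. A row lasts 1/10 s, in which the tool goes at most 50 mm and 8.59 degrees, less where a joint would pass 70% of its speed; a pose out of reach is approached as far as the arm can. A call with a gripper value outside its range is refused whole. The fingers move at their own pace and stop on an object; the grip force is fixed at half the most. Time passes only in rows, so rows that repeat a pose let the fingers close. It gives the time, the measured TCP pose, the force and the opening at its end, in the units of the state.
- get_obs(): the state, without advancing time (a new reading comes with each control period).
- read_camera(name): name is "scene" or "top" or "wrist"; returns (picture, depth): 420x560x3 uint8, red, green, blue; 420x560 float32, m along the optical axis (not along the pixel's ray), 0 where there is no reading.
- camera_params(name): a dict with "intrinsics" (3x3 intrinsics, pixels), "origin" and "attitude" of the camera in the world; the wrist camera has in their place "T_tool_cam" (4x4, takes a point from camera to tool coordinates, whose origin is the TCP and whose axes are the flange's). Camera axes: x right, y down, z forward; pixel columns grow to the right and rows downward; lengths in m; the calibration is good to about 2 mm. The wrist camera is an equidistant fisheye: a pixel r from the principal point sees the ray r / f radians off the axis. A picture is of the moment at which its call begins: read the wrist's pose just before it. camera_params takes no time and is no camera call.
- close_job(): hands the job in, once; it reports no verdict.
Trained networks look in the newest picture that a camera, given by its name, has taken for a name from the list of things; names that differ only in an ending like _2 or _b are one class to them, and where a whole thing is asked for, a point or a joint stands for the part that bears it (a point fixed in the world has none). Each returns a list of dicts, best first, with "conf" (0 to 1); they miss things now and then, are a little off and sometimes report something else, mostly with a low value. They report only what shows in the picture. A call takes as long as a camera call. They do not tell look-alikes from the thing itself.
- spot_in(camera, target): "point" ([x, y, z] in m, in world coordinates, good to about 4 mm: the middle of the surface that is visible of it).
The state is a dict: "clock": time; "q": joint angles; "dq": joint speeds; "tau": joint torques, N m; "position": TCP position; "orientation": TCP orientation; "wrist_force": force on the tool from outside, world axes, zero at the start; "wrist_torque": the same for the moment, N m; "finger_gap": opening from 0.0 (shut) to 1.0 (fully open).
Only numpy, scipy, OpenCV 4.12 (cv2) and the standard library are available. Lean on these libraries where they do the work, as an engineer would, in place of code of your own. Each camera call takes 0.05 s, during which the arm holds its last target.

## Working session

There is one attempt and no reset: what is moved stays moved. The work goes in short steps, Python scripts to look and compute and a tool call to move; the robot and the scene stay as the last step left them, time stands still between calls to the robot, and variables do not carry over. Pictures are saved under pics/ and viewed, and the job is handed in when it is done.

Besides the shell and the picture viewer there is one more tool, called after "Emit:" by a JSON object that holds its "name" and its "arguments", one argument or row to a line. servo_tool: Moves the arm, as the interface text tells. Its arguments: {"type":"object","properties":{"series":{"type":"array"}},"required":["series"]}

```bash
mkdir -p pics; ls; python3 - <<'E'
from workcell import *
import cv2,numpy as np
o=get_obs();print(o['clock'],o['position'],o['orientation'],o['finger_gap'])
for n in('scene','top'):
    p,d=read_camera(n);cv2.imwrite(f'pics/{n}0.png',p[:,:,::-1]);np.savez(f'pics/{n}0.npz',p=p,d=d)
    c=camera_params(n);print(n,c)
print(tips_ahead)
E
```

```text
pics
0.0 [0.15694864 0.50058419 0.23851806] [-3.13998553e+00  2.67907229e-05  2.83775403e+00] 1.002166102991496
scene {'intrinsics': array([[469.49951841,   0.        , 278.92215485],
       [  0.        , 469.49951841, 204.07695941],
       [  0.        ,   0.        ,   1.        ]]), 'origin': array([1.13747133, 0.80242048, 0.9122466 ]), 'attitude': array([-2.26859763,  0.02066254,  2.50727208])}
top {'intrinsics': array([[403.74679703,   0.        , 280.49717648],
       [  0.        , 403.74679703, 214.72847704],
       [  0.        ,   0.        ,   1.        ]]), 'origin': array([ 0.42447397, -0.03863179,  1.01363199]), 'attitude': array([-3.03362136,  0.01329293, -1.55919739])}
0.008
```

View pics/scene0.png

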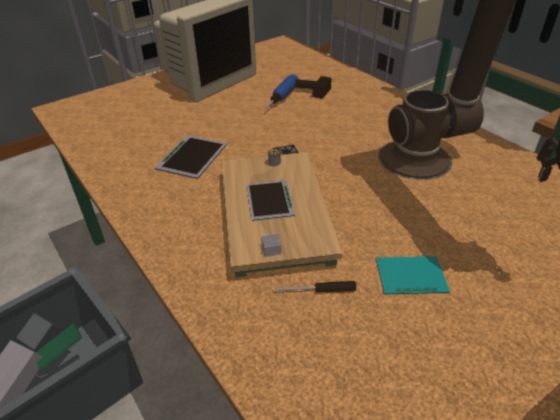

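View pics/top0.png

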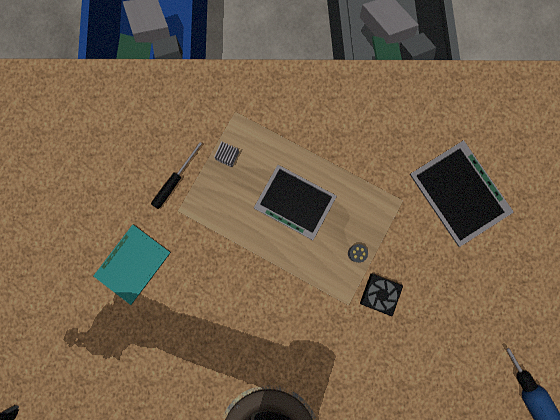

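Panel candidates in the top view are: one on the riser at (296,202), a larger one on the bench at (461,194), and a turquoise one at (132,263). The one on the riser is the smaller of the two that aren't turquoise. I'll check it in a close crop and measure it.

```bash
cat > h.py <<'E'
import numpy as np,cv2
from scipy.spatial.transform import Rotation as R
from workcell import *
def cam(n):
    c=camera_params(n);return c['intrinsics'],np.array(c['origin']),R.from_euler('xyz',c['attitude']).as_matrix()
def onplane(n,uv,z):
    K,o,A=cam(n);uv=np.atleast_2d(uv).astype(float)
    r=np.c_[(uv[:,0]-K[0,2])/K[0,0],(uv[:,1]-K[1,2])/K[1,1],np.ones(len(uv))]@A.T
    t=(z-o[2])/r[:,2];return o+r*t[:,None]
def cloud(n,d):
    K,o,A=cam(n);v,u=np.mgrid[:d.shape[0],:d.shape[1]]
    return np.dstack([(u-K[0,2])/K[0,0]*d,(v-K[1,2])/K[1,1]*d,d])@A.T+o
def proj(n,P):
    K,o,A=cam(n);c=(np.atleast_2d(P)-o)@A;return np.c_[c[:,0]/c[:,2]*K[0,0]+K[0,2],c[:,1]/c[:,2]*K[1,1]+K[1,2]]
E
python3 - <<'E'
from h import *
f=np.load('pics/top0.npz');p,d=f['p'],f['d']
C=cloud('top',d)
for uv in [(296,202),(210,200),(250,250),(132,263),(461,194),(228,155),(358,253)]: print(uv,C[uv[1],uv[0]].round(3))
cv2.imwrite('pics/crop0.png',cv2.resize(p[100:320,170:410,::-1],None,fx=3.2,fy=2.7*1.0,interpolation=cv2.INTER_CUBIC))
z=C[:,:,2]
m=((z>0.04)&(z<0.085)).astype(np.uint8)
n,l,s,_=cv2.connectedComponentsWithStats(m)
i=l[220,240] if l[220,240] else 1+np.argmax(s[1:,4])
pts=C[l==i][:,:2].astype(np.float32)
r=cv2.minAreaRect(pts*1000);print('riser',r,np.median(z[l==i]))
print(cv2.boxPoints(r))
for t in('riser','panel','heatsink','screw_tin'):print(t,[(np.round(x['point'],3),round(x['conf'],2)) for x in spot_in('top',t)])
E
```

```text
(296, 202) [ 0.558 -0.061  0.064]
(210, 200) [0.561 0.144 0.06 ]
(250, 250) [0.443 0.046 0.057]
(132, 263) [0.409 0.343 0.009]
(461, 194) [ 0.589 -0.473  0.013]
(228, 155) [0.665 0.1   0.087]
(358, 253) [ 0.439 -0.201  0.1  ]
riser ((551.1547241210938, -46.362030029296875), (461.7192077636719, 280.73724365234375), 61.935482025146484) 0.060491078502457274
[[ 318.67938 -184.03821]
 [ 566.4071  -316.1154 ]
 [ 783.63007   91.31415]
 [ 535.90234  223.39133]]
riser [(array([ 0.544, -0.041,  0.062]), 0.97)]
panel [(array([ 0.591, -0.472,  0.01 ]), 0.87), (array([ 0.556, -0.058,  0.064]), 0.84), (array([0.406, 0.344, 0.004]), 0.58)]
heatsink [(array([0.67 , 0.107, 0.09 ]), 0.71)]
screw_tin [(array([ 0.439, -0.198,  0.102]), 0.64)]
```

View pics/crop0.png

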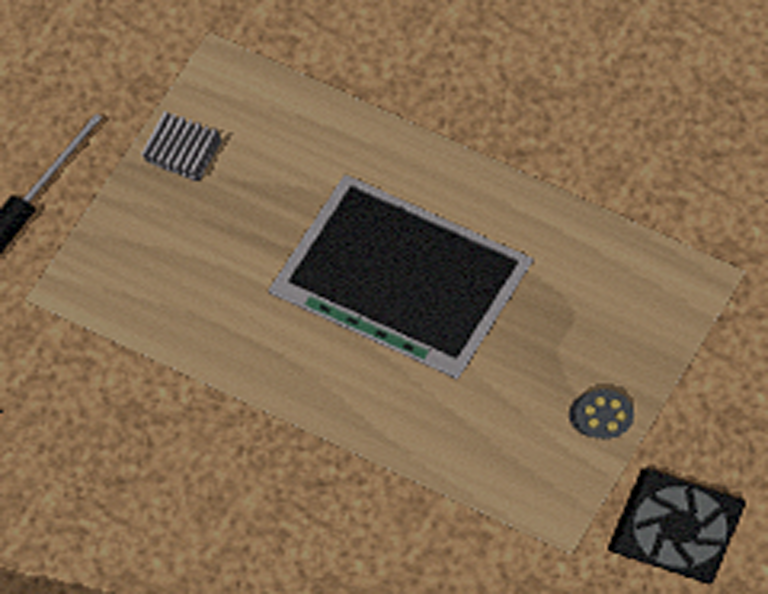

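The crop shows a grey steel frame with a black screen and a green strip on the side nearer the robot, so this is the right panel. The riser fit of 462 x 281 mm at z 60 matches its given size. Next I'll measure the panel in the riser frame.

```bash
cat >> h.py <<'E'
def rect_in(n,p,d,save=None,z=0.067,lo=None):
    """panel outline: non-wood (low saturation or green/dark) pixels on the riser"""
    hsv=cv2.cvtColor(p,cv2.COLOR_RGB2HSV)
    C=cloud(n,d)
    wood=(hsv[:,:,0]>8)&(hsv[:,:,0]<28)&(hsv[:,:,1]>50)&(hsv[:,:,2]>60)
    m=(~wood&(C[:,:,2]>0.045)&(C[:,:,2]<0.08)).astype(np.uint8)
    m=cv2.morphologyEx(m,cv2.MORPH_OPEN,np.ones((3,3),np.uint8))
    k,l,s,_=cv2.connectedComponentsWithStats(m)
    i=1+np.argmax(s[1:,4]); mm=(l==i).astype(np.uint8)
    cs,_=cv2.findContours(mm,cv2.RETR_EXTERNAL,cv2.CHAIN_APPROX_NONE)
    c=max(cs,key=cv2.contourArea)[:,0,:]
    P=onplane(n,c,z)[:,:2]
    r=cv2.minAreaRect((P*1000).astype(np.float32))
    if save:
        q=p[:,:,::-1].copy();cv2.drawContours(q,[c[:,None]],-1,(0,0,255),1);cv2.imwrite(save,q)
    return r,c
RC=np.array([0.55115,-0.04636]);RY=np.deg2rad(-28.06)
def w2r(P):
    c,s=np.cos(RY),np.sin(RY);return (np.atleast_2d(P)[:,:2]-RC)@np.array([[c,-s],[s,c]])
def r2w(P):
    c,s=np.cos(RY),np.sin(RY);return np.atleast_2d(P)@np.array([[c,s],[-s,c]])+RC
E
python3 - <<'E'
from h import *
f=np.load('pics/top0.npz');p,d=f['p'],f['d']
r,c=rect_in('top',p,d,'pics/seg0.png');print(r)
print('corners riser mm',(w2r(cv2.boxPoints(r)/1000)*1000).round(1))
print('centre',w2r(np.array(r[0])/1000)*1000)
# colour-based riser corners check
print('riser corners px',proj('top',np.c_[r2w([[.14,.23],[.14,-.23],[-.14,-.23],[-.14,.23]]),[.06]*4]).round(1))
for n,P in(('hs',[.67,.107]),('tin',[.439,-.198])):print(n,w2r(P)*1000)
f=np.load('pics/scene0.npz')
r,c=rect_in('scene',f['p'],f['d'],'pics/seg1.png');print(r, w2r(np.array(r[0])/1000)*1000)
C=cloud('scene',f['d']);z=C[:,:,2];m=((z>0.045)&(z<0.08)).astype(np.uint8)
k,l,s,_=cv2.connectedComponentsWithStats(m);i=1+np.argmax(s[1:,4]);print('riser scene',cv2.minAreaRect((C[l==i][:,:2]*1000).astype(np.float32)))
E
```

```text
((558.4998168945312, -58.485809326171875), (160.40985107421875, 120.1771011352539), 62.07563018798828)
corners riser mm [[-47.7 -87.6]
 [ 72.5 -87.3]
 [ 72.1  73.1]
 [-48.1  72.8]]
centre [[12.18981749 -7.24316296]]
riser corners px [[234.5 110.6]
 [402.9 199.7]
 [348.  304.9]
 [177.  210.3]]
hs [[ 32.73991455 191.23992809]]
tin [[ -27.63654383 -186.57045196]]
((561.6775512695312, -55.361602783203125), (159.96456909179688, 118.02168273925781), 61.63728713989258) [[13.52441258 -2.99139647]]
riser scene ((552.134765625, -46.6834716796875), (470.64959716796875, 280.437744140625), 61.90106201171875)
```

View pics/seg0.png

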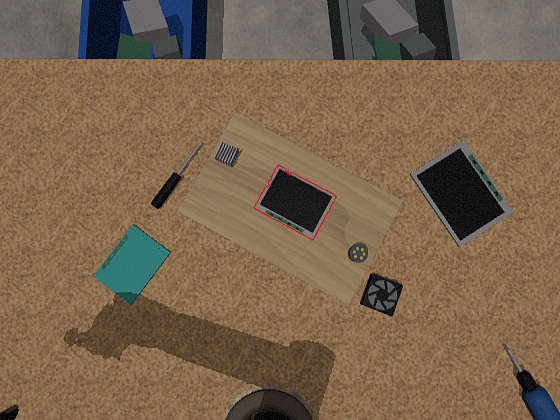

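```bash
cat >> h.py <<'E'
def riser_far(n,d,zc=0.03):
    """far-edge points from the depth step, world xy at z=.06, in the riser frame; robust line"""
    C=cloud(n,d);m=cv2.medianBlur((C[:,:,2]>zc).astype(np.uint8),3)
    out={}
    for name,a,b,nrm in(('far',[.14,-.2],[.14,.2],[1,0]),('near',[-.14,-.2],[-.14,.2],[-1,0]),('L',[-.1,.23],[.1,.23],[0,1]),('R',[-.1,-.23],[.1,-.23],[0,-1])):
        a,b,nrm=map(np.array,(a,b,nrm));res=[]
        for t in np.linspace(0,1,60):
            q=a+(b-a)*t
            s=np.arange(-.025,.025,.0005);X=q+s[:,None]*nrm
            uv=proj(n,np.c_[r2w(X),np.full(len(s),.06)])
            v=cv2.remap(m.astype(np.float32),uv[:,0].astype(np.float32)[None],uv[:,1].astype(np.float32)[None],cv2.INTER_LINEAR)[0]
            k=np.where(v<.5)[0]
            if len(k) and k[0]>0: res.append((t,s[k[0]]*1000))
        res=np.array(res)
        if len(res)<10: continue
        med=np.median(res[:,1]);res=res[abs(res[:,1]-med)<5]
        L=np.linalg.norm(b-a)*1000;pf=np.polyfit(res[:,0]-.5,res[:,1],1)
        out[name]=(round(pf[1],2),round(np.degrees(np.arctan(pf[0]/L)),2),len(res))
    return out
def panel_sides(n,c):
    """contour -> per side line fit in the riser frame, z=.067"""
    P=w2r(onplane(n,c,.067))*1000;r=cv2.minAreaRect(P.astype(np.float32));ce=np.array(r[0]);th=np.deg2rad(r[2]);
    th=(th+np.pi/4)%(np.pi/2)-np.pi/4
    Q=(P-ce)@np.array([[np.cos(th),-np.sin(th)],[np.sin(th),np.cos(th)]])
    o={}
    for nm,k,sg,h,w in(('lead',0,1,60,65),('trail',0,-1,60,65),('L',1,1,80,45),('R',1,-1,80,45)):
        s=(abs(Q[:,k]*sg-h)<6)&(abs(Q[:,1-k])<w)
        vx,vy,x,y=cv2.fitLine(P[s].astype(np.float32),cv2.DIST_HUBER,0,.01,.01).ravel()
        ang=np.degrees(np.arctan2(vy,vx)) 
        o[nm]=(x.round(1),y.round(1),((ang+45)%90-45).round(2),int(s.sum()))
    return o
E
python3 - <<'E'
from h import *
for n in('top','scene'):
    f=np.load(f'pics/{n}0.npz')
    print(n,riser_far(n,f['d'])); r,c=rect_in(n,f['p'],f['d']);print(panel_sides(n,c))
E
```

```text
top {'far': (np.float64(-0.45), np.float64(-0.02), 60), 'near': (np.float64(0.68), np.float64(-0.01), 60), 'L': (np.float64(-0.42), np.float64(0.03), 60), 'R': (np.float64(0.51), np.float64(-0.03), 60)}
{'lead': (np.float32(70.9), np.float32(-7.1), np.float32(0.88), 50), 'trail': (np.float32(-46.9), np.float32(-7.5), np.float32(0.08), 49), 'L': (np.float32(11.5), np.float32(71.6), np.float32(-0.26), 34), 'R': (np.float32(7.5), np.float32(-85.7), np.float32(0.01), 34)}
scene {'far': (np.float64(1.55), np.float64(0.03), 60), 'near': (np.float64(-1.73), np.float64(-0.02), 60), 'L': (np.float64(20.48), np.float64(-0.07), 60), 'R': (np.float64(-1.87), np.float64(-0.07), 48)}
{'lead': (np.float32(71.2), np.float32(-1.1), np.float32(-0.58), 28), 'trail': (np.float32(-43.7), np.float32(-0.2), np.float32(0.5), 28), 'L': (np.float32(13.3), np.float32(75.0), np.float32(0.02), 33), 'R': (np.float32(11.7), np.float32(-80.7), np.float32(0.38), 30)}
```

```bash
python3 - <<'E'
from h import *
o=get_obs();p=o['position']
w=r2w([[-.085,-.006]])[0];print(w,(w-p[:2])*1000, 'turn',61.94+90-np.degrees(o['orientation'][2]), 'dir',np.cos(RY),np.sin(RY),o['clock'])
E
```

```text
[ 0.47331891 -0.01167108] [ 316.28554779 -512.49119845] turn -10.651903154249567 dir 0.8824554793477292 -0.4703959257574088 0.3
```

Emit:
{"name": "servo_tool", "arguments": {
  "series": [
    {"tx": 26, "ty": -42, "tz": 0, "turn": -3},
    {"tx": 52, "ty": -84, "turn": -6},
    {"tx": 78, "ty": -126, "turn": -9},
    {"tx": 104, "ty": -168, "turn": -10.65},
    {"tx": 130, "ty": -210, "turn": -10.65},
    {"tx": 156, "ty": -252, "turn": -10.65},
    {"tx": 182, "ty": -294, "turn": -10.65},
    {"tx": 208, "ty": -336, "turn": -10.65},
    {"tx": 234, "ty": -378, "turn": -10.65},
    {"tx": 260, "ty": -420, "turn": -10.65},
    {"tx": 286, "ty": -462, "turn": -10.65},
    {"tx": 304, "ty": -492, "turn": -10.65}
  ]
}}

```text
schema error: expected keys tx, ty, tz, turn, fingers
```

Emit:
{"name": "servo_tool", "arguments": {
  "series": [
    {"tx": 26, "ty": -42, "tz": 0, "turn": -3, "fingers": 85},
    {"tx": 52, "ty": -84, "tz": 0, "turn": -6, "fingers": 85},
    {"tx": 78, "ty": -126, "tz": 0, "turn": -9, "fingers": 85},
    {"tx": 104, "ty": -168, "tz": 0, "turn": -10.65, "fingers": 85},
    {"tx": 130, "ty": -210, "tz": 0, "turn": -10.65, "fingers": 85},
    {"tx": 156, "ty": -252, "tz": 0, "turn": -10.65, "fingers": 85},
    {"tx": 182, "ty": -294, "tz": 0, "turn": -10.65, "fingers": 85},
    {"tx": 208, "ty": -336, "tz": 0, "turn": -10.65, "fingers": 85},
    {"tx": 234, "ty": -378, "tz": 0, "turn": -10.65, "fingers": 85},
    {"tx": 260, "ty": -420, "tz": 0, "turn": -10.65, "fingers": 85},
    {"tx": 286, "ty": -462, "tz": 0, "turn": -10.65, "fingers": 85},
    {"tx": 304, "ty": -492, "tz": 0, "turn": -10.65, "fingers": 85}
  ]
}}

```text
clock: 1.5
position: [0.4621, 0.0061, 0.239]
orientation: [-3.141, 0.001, 2.65]
wrist_force: [0.2, 0.3, 0.3]
finger_gap: 0.996
```

Emit:
{"name": "servo_tool", "arguments": {
  "series": [
    {"tx": 6, "ty": -9, "tz": -40, "turn": 0, "fingers": 85},
    {"tx": 11, "ty": -18, "tz": -80, "turn": 0, "fingers": 85},
    {"tx": 11, "ty": -18, "tz": -120, "turn": 0, "fingers": 85},
    {"tx": 11, "ty": -18, "tz": -139, "turn": 0, "fingers": 85},
    {"tx": 11, "ty": -18, "tz": -139, "turn": 0, "fingers": 85}
  ]
}}

```text
clock: 2.0
position: [0.4708, -0.012, 0.097]
orientation: [-3.138, -0.005, 2.649]
wrist_force: [-0.0, 0.5, 0.5]
finger_gap: 0.996
```

```bash
python3 - <<'E'
from h import *
o=get_obs();print(o['position'],o['orientation'],o['wrist_force'],w2r(o['position'])*1000)
for n in('wrist','scene'):
    p,d=read_camera(n);cv2.imwrite(f'pics/{n}2.png',p[:,:,::-1]);np.savez(f'pics/{n}2.npz',p=p,d=d)
c=camera_params('wrist');print(c)
p=cv2.imread('pics/scene2.png')[130:290,200:360];cv2.imwrite('pics/scene2c.png',cv2.resize(p,None,fx=3.6,fy=3.6,interpolation=cv2.INTER_CUBIC))
E
```

```text
[ 0.47076612 -0.01200472  0.09699654] [-3.13835844 -0.00466408  2.6494058 ] [-0.00676009  0.52129219  0.51751825] [[-87.09578075  -7.49524327]]
{'intrinsics': array([[325.1922621 ,   0.        , 280.23649553],
       [  0.        , 325.1922621 , 211.40305953],
       [  0.        ,   0.        ,   1.        ]]), 'T_tool_cam': array([[-1.35533360e-03, -9.63408355e-01, -2.68034520e-01,
         6.79191916e-02],
       [ 9.99997555e-01, -8.37466092e-04, -2.04640975e-03,
         1.04700320e-03],
       [ 1.74705843e-03, -2.68036639e-01,  9.63407135e-01,
        -1.34827181e-01],
       [ 0.00000000e+00,  0.00000000e+00,  0.00000000e+00,
         1.00000000e+00]])}
```

View pics/wrist2.png

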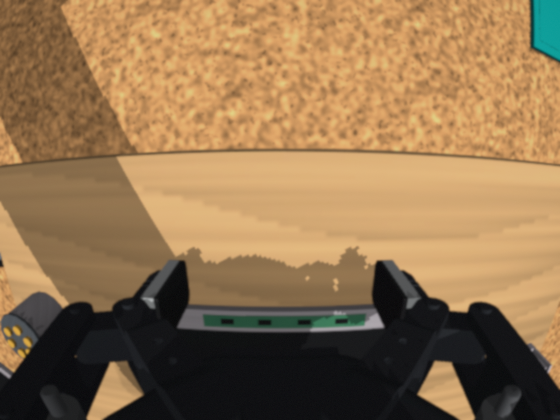

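View pics/scene2c.png

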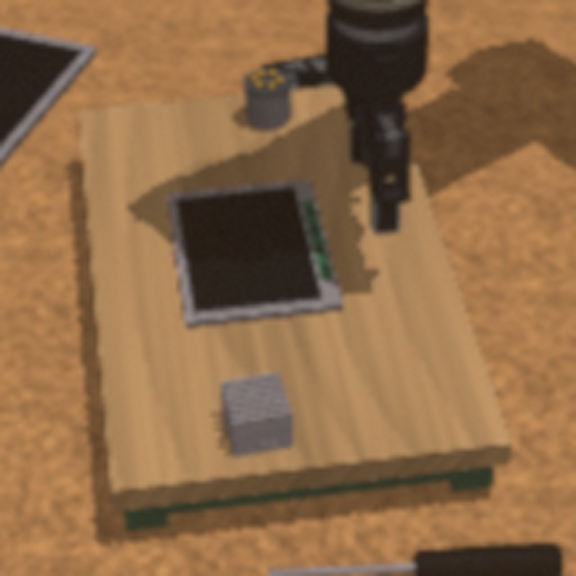

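The wrist view shows the panel's strip side at row ~318, between the finger pads at columns ~185 and ~380, so the panel is roughly centred. Next I'll find where the fingertips really are from the wrist depth.

```bash
cat >> h.py <<'E'
def wcloud(d):
    """wrist cloud in tool coordinates"""
    c=camera_params('wrist');K=c['intrinsics'];T=np.array(c['T_tool_cam'])
    v,u=np.mgrid[:d.shape[0],:d.shape[1]];x=(u-K[0,2])/K[0,0];y=(v-K[1,2])/K[1,1];r=np.hypot(x,y)+1e-9
    s=np.tan(r)/r;P=np.dstack([x*s*d,y*s*d,d]);return P@T[:3,:3].T+T[:3,3]
E
python3 - <<'E'
from h import *
f=np.load('pics/wrist2.npz');C=wcloud(f['d'])
z=C[:,:,2];print('riser',C[220,280],C[200,350])
for sl in((slice(255,330),slice(130,192)),(slice(255,330),slice(370,430))):
    P=C[sl][(f['d'][sl]>0)];m=(P[:,2]<0.027);P=P[m]
    print(P.min(0).round(4),P.max(0).round(4));t=P[P[:,2]>np.percentile(P[:,2],98)];print('tip region',t.min(0).round(4),t.max(0).round(4),np.percentile(P[:,2],[50,90,95,99]).round(4))
for uv in[(178,262),(170,285),(183,300),(388,262),(395,285),(280,308),(300,306)]:print(uv,C[uv[1],uv[0]].round(4))
E
```

```text
riser [0.01536288 0.00054635 0.03641332] [0.02686072 0.03893877 0.03595437]
[-0.011  -0.0558 -0.0698] [ 0.0183 -0.0269 -0.0043]
tip region [-0.01   -0.0426 -0.0082] [ 0.0105 -0.0412 -0.0043] [-0.0333 -0.014  -0.0106 -0.007 ]
[-0.0115  0.0289 -0.0702] [ 0.0182  0.0572 -0.0047]
tip region [-0.011   0.0427 -0.0077] [ 0.0098  0.0438 -0.0047] [-0.0331 -0.0137 -0.0104 -0.0067]
(178, 262) [ 0.0108 -0.0435 -0.0109]
(170, 285) [ 0.0087 -0.0419 -0.0281]
(183, 300) [-0.0054 -0.0418 -0.0158]
(388, 262) [ 0.011   0.0472 -0.0117]
(395, 285) [ 0.0108  0.0436 -0.0321]
(280, 308) [-0.0397  0.0005  0.0337]
(300, 306) [-0.0406  0.0128  0.0372]
```

Emit:
{"name": "servo_tool", "arguments": {
  "series": [
    {"tx": 1, "ty": 0, "tz": -12, "turn": 0.15, "fingers": 85},
    {"tx": 2, "ty": 1, "tz": -22, "turn": 0.15, "fingers": 85},
    {"tx": 2, "ty": 1, "tz": -30, "turn": 0.15, "fingers": 85},
    {"tx": 2, "ty": 1, "tz": -35, "turn": 0.15, "fingers": 85},
    {"tx": 2, "ty": 1, "tz": -37, "turn": 0.15, "fingers": 85},
    {"tx": 2, "ty": 1, "tz": -37, "turn": 0.15, "fingers": 85},
    {"tx": 2, "ty": 1, "tz": -37, "turn": 0.15, "fingers": 85}
  ]
}}

```text
clock: 2.8
position: [0.4753, -0.0109, 0.0637]
orientation: [-3.141, 0.001, 2.652]
wrist_force: [-0.7, -0.4, -0.1]
finger_gap: 0.997
```

```bash
python3 - <<'E'
from h import *
o=get_obs();print(o['position'],o['orientation'],o['wrist_force'],w2r(o['position'])*1000)
E
```

```text
[ 0.47533363 -0.01085924  0.06373365] [-3.14113903e+00  8.15712478e-04  2.65247998e+00] [-0.65808415 -0.39948951 -0.09088164] [[-83.60398538  -4.33586996]]
```

Emit:
{"name": "servo_tool", "arguments": {
  "series": [
    {"tx": 0, "ty": -1, "tz": -3, "turn": 0, "fingers": 85},
    {"tx": 0, "ty": -1, "tz": -5, "turn": 0, "fingers": 85},
    {"tx": 0, "ty": -1, "tz": -6, "turn": 0, "fingers": 85},
    {"tx": 0, "ty": -1, "tz": -6, "turn": 0, "fingers": 85}
  ]
}}

```text
clock: 3.2
position: [0.4752, -0.0119, 0.0576]
orientation: [-3.141, 0.001, 2.652]
wrist_force: [-0.1, 0.8, -0.1]
finger_gap: 0.995
```

```bash
python3 - <<'E'
from h import *
o=get_obs();print(o['position'],np.degrees(o['orientation']),o['wrist_force'],w2r(o['position'])*1000)
p,d=read_camera('wrist');cv2.imwrite('pics/wrist3.png',p[:,:,::-1]);C=wcloud(d)
t=C[255:330,130:192].reshape(-1,3);t=t[t[:,2]<-.002];print('tip z',t[:,2].max(), 'riser',C[220,280])
E
```

```text
[ 0.47517907 -0.01187961  0.05756259] [-1.79966066e+02  2.86558301e-02  1.51971945e+02] [-0.12680704  0.78310986 -0.09204583] [[-83.2604039  -5.3090061]]
tip z -0.0020003880011975894 riser [ 0.02754419  0.0006628  -0.00328296]
```

View pics/wrist3.png

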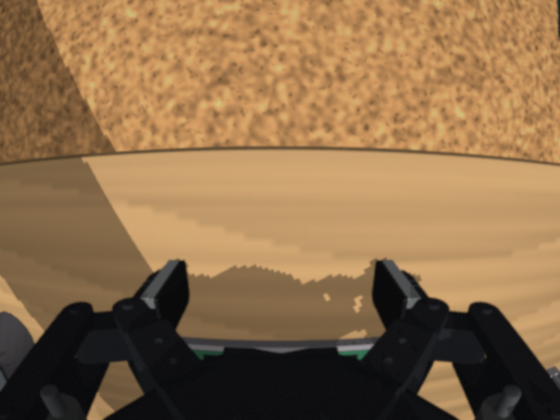

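Emit:
{"name": "servo_tool", "arguments": {
  "series": [
    {"tx": 4.4, "ty": -2.35, "tz": 0, "turn": 0, "fingers": 85},
    {"tx": 8.8, "ty": -4.7, "tz": 0, "turn": 0, "fingers": 85},
    {"tx": 13.2, "ty": -7.05, "tz": 0, "turn": 0, "fingers": 85},
    {"tx": 17.6, "ty": -9.4, "tz": 0, "turn": 0, "fingers": 85},
    {"tx": 20.3, "ty": -10.8, "tz": 0, "turn": 0, "fingers": 85},
    {"tx": 22.9, "ty": -12.2, "tz": 0, "turn": 0, "fingers": 85},
    {"tx": 25.6, "ty": -13.6, "tz": 0, "turn": 0, "fingers": 85},
    {"tx": 28.2, "ty": -15.05, "tz": 0, "turn": 0, "fingers": 85},
    {"tx": 30.9, "ty": -16.5, "tz": 0, "turn": 0, "fingers": 85},
    {"tx": 33.5, "ty": -17.9, "tz": 0, "turn": 0, "fingers": 85},
    {"tx": 35.3, "ty": -18.8, "tz": 0, "turn": 0, "fingers": 85},
    {"tx": 35.3, "ty": -18.8, "tz": 0, "turn": 0, "fingers": 85}
  ]
}}

```text
clock: 4.45
position: [0.511, -0.0309, 0.0577]
orientation: [-3.141, 0.001, 2.652]
wrist_force: [-1.1, -0.5, 0.2]
finger_gap: 0.998
```

```bash
cat > chk.py <<'E'
from h import *
import sys
k=sys.argv[1]
o=get_obs();print(o['clock'],o['position'].round(4),np.degrees(o['orientation']).round(2),o['wrist_force'].round(1),(w2r(o['position'])*1000).round(1))
for n in('top','scene'):
    p,d=read_camera(n);cv2.imwrite(f'pics/{n}{k}.png',p[:,:,::-1]);np.savez(f'pics/{n}{k}.npz',p=p,d=d)
q=np.hstack([cv2.resize(cv2.imread(f'pics/top{k}.png')[90:310,170:410],(400,367)),cv2.resize(cv2.imread(f'pics/scene{k}.png')[130:290,190:360],(390,367))])
cv2.imwrite(f'pics/both{k}.png',q)
E
python3 chk.py 4
```

```text
4.45 [ 0.511  -0.0309  0.0577] [-1.7996e+02  7.0000e-02  1.5196e+02] [-1.1 -0.5  0.2] [[-42.6  -5.2]]
```

View pics/both4.png

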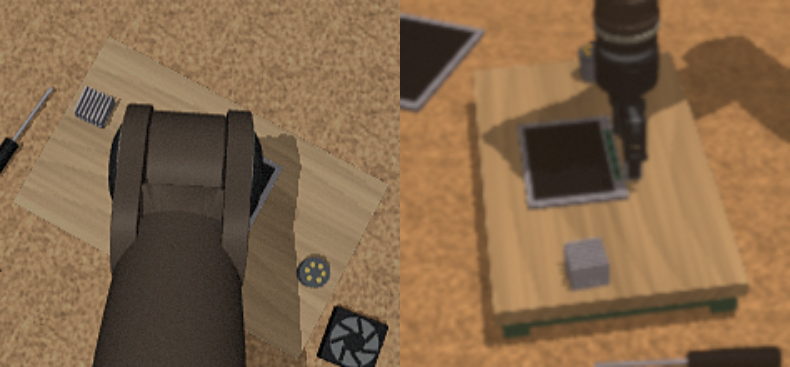

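Emit:
{"name": "servo_tool", "arguments": {
  "series": [
    {"tx": 2.2, "ty": -1.2, "tz": 0, "turn": 0, "fingers": 85},
    {"tx": 5.3, "ty": -2.8, "tz": 0, "turn": 0, "fingers": 85},
    {"tx": 8.8, "ty": -4.7, "tz": 0, "turn": 0, "fingers": 85},
    {"tx": 12.4, "ty": -6.6, "tz": 0, "turn": 0, "fingers": 85},
    {"tx": 15.9, "ty": -8.5, "tz": 0, "turn": 0, "fingers": 85},
    {"tx": 19.4, "ty": -10.3, "tz": 0, "turn": 0, "fingers": 85},
    {"tx": 22.9, "ty": -12.2, "tz": 0, "turn": 0, "fingers": 85},
    {"tx": 26.5, "ty": -14.1, "tz": 0, "turn": 0, "fingers": 85},
    {"tx": 30, "ty": -16, "tz": 0, "turn": 0, "fingers": 85},
    {"tx": 33.5, "ty": -17.9, "tz": 0, "turn": 0, "fingers": 85},
    {"tx": 35.3, "ty": -18.8, "tz": 0, "turn": 0, "fingers": 85},
    {"tx": 35.3, "ty": -18.8, "tz": 0, "turn": 0, "fingers": 85}
  ]
}}

```text
clock: 5.75
position: [0.5469, -0.05, 0.0578]
orientation: [-3.141, 0.002, 2.652]
wrist_force: [-0.4, -0.5, -0.5]
finger_gap: 0.996
```

Emit:
{"name": "servo_tool", "arguments": {
  "series": [
    {"tx": 2.2, "ty": -1.2, "tz": 0, "turn": 0, "fingers": 85},
    {"tx": 5.3, "ty": -2.8, "tz": 0, "turn": 0, "fingers": 85},
    {"tx": 8.8, "ty": -4.7, "tz": 0, "turn": 0, "fingers": 85},
    {"tx": 12.4, "ty": -6.6, "tz": 0, "turn": 0, "fingers": 85},
    {"tx": 15.9, "ty": -8.5, "tz": 0, "turn": 0, "fingers": 85},
    {"tx": 19.4, "ty": -10.3, "tz": 0, "turn": 0, "fingers": 85},
    {"tx": 22.9, "ty": -12.2, "tz": 0, "turn": 0, "fingers": 85},
    {"tx": 26.5, "ty": -14.1, "tz": 0, "turn": 0, "fingers": 85},
    {"tx": 29.1, "ty": -15.5, "tz": 0, "turn": 0, "fingers": 85},
    {"tx": 30, "ty": -16, "tz": 0, "turn": 0, "fingers": 85},
    {"tx": 30, "ty": -16, "tz": 0, "turn": 0, "fingers": 85}
  ]
}}

```text
clock: 6.85
position: [0.5772, -0.0661, 0.0578]
orientation: [-3.141, 0.003, 2.652]
wrist_force: [-0.9, -0.3, -0.2]
finger_gap: 0.997
```

```bash
python3 chk.py 5; python3 - <<'E'
from h import *
f=np.load('pics/scene5.npz');r,c=rect_in('scene',f['p'],f['d'],'pics/seg5.png');print(r)
try: print(panel_sides('scene',c))
except Exception as e: print(e)
E
```

```text
6.85 [ 0.5772 -0.0661  0.0578] [-1.7997e+02  1.5000e-01  1.5195e+02] [-0.9 -0.3 -0.2] [[32.3 -5.2]]
((640.209716796875, -97.541259765625), (159.94012451171875, 122.00534057617188), 61.86301040649414)
{'lead': (np.float32(160.8), np.float32(-8.0), np.float32(-1.03), 29), 'trail': (np.float32(46.5), np.float32(-3.6), np.float32(0.61), 29), 'L': (np.float32(94.9), np.float32(75.0), np.float32(-0.16), 33), 'R': (np.float32(103.0), np.float32(-80.8), np.float32(0.12), 31)}
```

View pics/both5.png

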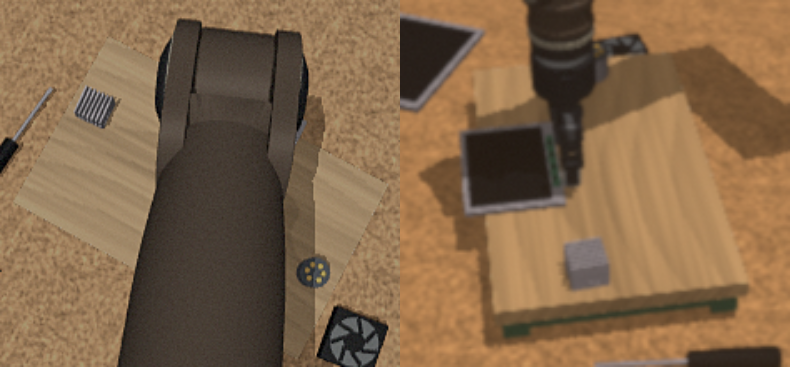

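Emit:
{"name": "servo_tool", "arguments": {
  "series": [
    {"tx": -9, "ty": 5, "tz": 0, "turn": 0, "fingers": 85},
    {"tx": -26, "ty": 14, "tz": 0, "turn": 0, "fingers": 85},
    {"tx": -44, "ty": 23.5, "tz": 25, "turn": 0, "fingers": 85},
    {"tx": -60, "ty": 32, "tz": 60, "turn": 0, "fingers": 85},
    {"tx": -80, "ty": 55, "tz": 95, "turn": 0, "fingers": 85},
    {"tx": -105, "ty": 95, "tz": 110, "turn": 0, "fingers": 85},
    {"tx": -130, "ty": 135, "tz": 110, "turn": 0, "fingers": 85},
    {"tx": -155, "ty": 175, "tz": 110, "turn": 0, "fingers": 85},
    {"tx": -180, "ty": 215, "tz": 110, "turn": 0, "fingers": 85},
    {"tx": -205, "ty": 255, "tz": 110, "turn": 0, "fingers": 85},
    {"tx": -230, "ty": 295, "tz": 110, "turn": 0, "fingers": 85},
    {"tx": -230, "ty": 295, "tz": 110, "turn": 0, "fingers": 85}
  ]
}}

```text
clock: 8.15
position: [0.344, 0.2326, 0.1681]
orientation: [3.141, 0.002, 2.66]
wrist_force: [0.3, -0.0, 0.1]
finger_gap: 0.997
```

```bash
python3 chk.py 6; cat > meas.py <<'E'
from h import *
import sys
k=sys.argv[1]
for n in('top','scene'):
    f=np.load(f'pics/{n}{k}.npz');r,c=rect_in(n,f['p'],f['d'],f'pics/seg{n}{k}.png');print(n,np.round(r[1],1),round(r[2],2),'ctr',(w2r(np.array(r[0])/1000)*1000).round(1))
    print({a:[float(y) for y in b] for a,b in panel_sides(n,c).items()})
    C=cloud(n,f['d']);i=c.mean(0).astype(int);
    m=np.zeros(f['d'].shape,np.uint8);cv2.fillPoly(m,[c.astype(np.int32)],1);P=C[m>0];A=np.c_[P[:,:2],np.ones(len(P))];s=np.linalg.lstsq(A,P[:,2],rcond=None)[0];print('plane slope deg',np.degrees(np.hypot(*s[:2])).round(2),'z',P[:,2].mean().round(4))
E
python3 meas.py 6; echo; python3 meas.py 0
```

```text
8.15 [0.344  0.2326 0.1681] [1.7994e+02 1.4000e-01 1.5242e+02] [ 0.3 -0.   0.1] [[-314.   148.7]]
top [159.7 120.5] 62.09 ctr [[102.4  -6.9]]
{'lead': [161.39999389648438, -5.599999904632568, 0.28999999165534973, 48.0], 'trail': [43.5, -7.199999809265137, -0.2800000011920929, 51.0], 'L': [102.0, 72.0, 0.1599999964237213, 32.0], 'R': [98.5999984741211, -85.4000015258789, 0.10999999940395355, 38.0]}
plane slope deg 31.67 z 0.0703
scene [160.1 118.4] 61.86 ctr [[104.5  -3.3]]
{'lead': [162.0, -6.0, -2.5, 29.0], 'trail': [46.599998474121094, -1.7999999523162842, -0.09000000357627869, 28.0], 'L': [104.5, 74.5999984741211, -0.5400000214576721, 34.0], 'R': [104.0, -81.0999984741211, 0.8799999952316284, 30.0]}
plane slope deg 31.34 z 0.0696

top [160.4 120.2] 62.08 ctr [[12.2 -7.2]]
{'lead': [70.9000015258789, -7.099999904632568, 0.8799999952316284, 50.0], 'trail': [-46.900001525878906, -7.5, 0.07999999821186066, 49.0], 'L': [11.5, 71.5999984741211, -0.25999999046325684, 34.0], 'R': [7.5, -85.69999694824219, 0.009999999776482582, 34.0]}
plane slope deg 16.66 z 0.0698
scene [160. 118.] 61.64 ctr [[13.5 -3. ]]
{'lead': [71.19999694824219, -1.100000023841858, -0.5799999833106995, 28.0], 'trail': [-43.70000076293945, -0.20000000298023224, 0.5, 28.0], 'L': [13.300000190734863, 75.0, 0.019999999552965164, 33.0], 'R': [11.699999809265137, -80.69999694824219, 0.3799999952316284, 30.0]}
plane slope deg 12.03 z 0.0666
```

View pics/both6.png

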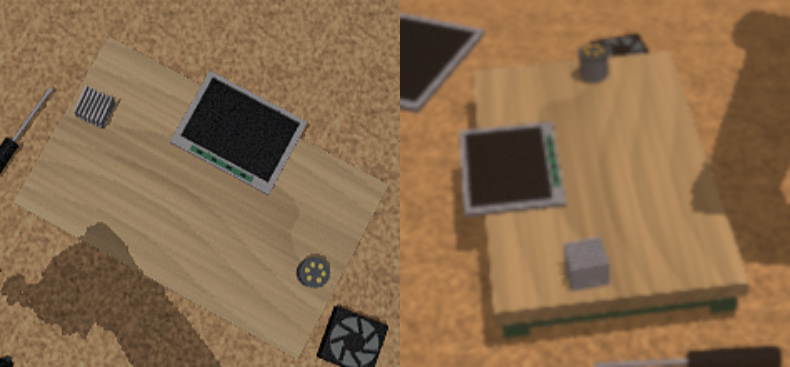

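```bash
python3 - <<'E'
from h import *
p=get_obs()['position']
print((r2w([[.005,-.0055],[.0492,-.0055]])-p[:2])*1000,p, r2w([[.0492,-.0055]]))
E
```

```text
[[ 206.84524637 -283.2424673 ]
 [ 245.84977855 -304.03396722]] [0.34612985 0.22967698 0.16796721] [[ 0.59197963 -0.07435698]]
```

Emit:
{"name": "servo_tool", "arguments": {
  "series": [
    {"tx": 25, "ty": -35, "tz": 0, "turn": -0.45, "fingers": 85},
    {"tx": 50, "ty": -70, "tz": 0, "turn": -0.45, "fingers": 85},
    {"tx": 75, "ty": -105, "tz": 0, "turn": -0.45, "fingers": 85},
    {"tx": 101, "ty": -140, "tz": 0, "turn": -0.45, "fingers": 85},
    {"tx": 127, "ty": -175, "tz": 0, "turn": -0.45, "fingers": 85},
    {"tx": 153, "ty": -210, "tz": 0, "turn": -0.45, "fingers": 85},
    {"tx": 180, "ty": -247, "tz": 0, "turn": -0.45, "fingers": 85},
    {"tx": 200, "ty": -275, "tz": -20, "turn": -0.45, "fingers": 85},
    {"tx": 206.8, "ty": -283.2, "tz": -50, "turn": -0.45, "fingers": 85},
    {"tx": 206.8, "ty": -283.2, "tz": -80, "turn": -0.45, "fingers": 85},
    {"tx": 206.8, "ty": -283.2, "tz": -92, "turn": -0.45, "fingers": 85},
    {"tx": 206.8, "ty": -283.2, "tz": -92, "turn": -0.45, "fingers": 85}
  ]
}}

```text
clock: 9.45
position: [0.5512, -0.0547, 0.0742]
orientation: [-3.14, 0.0, 2.646]
wrist_force: [-0.0, 0.4, 0.2]
finger_gap: 0.996
```

```bash
python3 - <<'E'
from h import *
o=get_obs();p=o['position'];read_camera('wrist');o=get_obs();p=o['position']
print(p,np.degrees(o['orientation']),w2r(p)*1000,(r2w([[.005,-.0055],[.0492,-.0055]])-p[:2])*1000)
E
```

```text
[ 0.5523023  -0.05434542  0.07591243] [-1.79955806e+02  1.53713248e-01  1.51629705e+02] [[ 4.77316329 -6.50473992]] [[  0.67279886   0.77993518]
 [ 39.67733105 -20.01156474]]
```

Emit:
{"name": "servo_tool", "arguments": {
  "series": [
    {"tx": 0, "ty": 0.8, "tz": -6, "turn": 0.3, "fingers": 85},
    {"tx": 0, "ty": 0.8, "tz": -12, "turn": 0.3, "fingers": 85},
    {"tx": 0, "ty": 0.8, "tz": -16, "turn": 0.3, "fingers": 85},
    {"tx": 0, "ty": 0.8, "tz": -18, "turn": 0.3, "fingers": 85},
    {"tx": 0, "ty": 0.8, "tz": -18, "turn": 0.3, "fingers": 85}
  ]
}}

```text
clock: 10.0
position: [0.5522, -0.0533, 0.0578]
orientation: [-3.141, 0.002, 2.652]
wrist_force: [-0.1, -0.1, 0.5]
finger_gap: 0.998
```

```bash
python3 - <<'E'
from h import *
o=get_obs();p=o['position']
print(p,np.degrees(o['orientation']),o['wrist_force'],w2r(p)*1000,(r2w([[.0492,-.0055]])-p[:2])*1000)
E
```

```text
[ 0.55218151 -0.05333523  0.0577807 ] [-1.79949215e+02  1.42913376e-01  1.51952710e+02] [-0.10860822 -0.10034987  0.51558706] [[ 4.19138039 -5.67011617]] [[ 39.79812494 -21.02175134]]
```

Emit:
{"name": "servo_tool", "arguments": {
  "series": [
    {"tx": 5, "ty": -2.7, "tz": 0, "turn": 0, "fingers": 85},
    {"tx": 10.5, "ty": -5.6, "tz": 0, "turn": 0, "fingers": 85},
    {"tx": 16, "ty": -8.5, "tz": 0, "turn": 0, "fingers": 85},
    {"tx": 20, "ty": -10.6, "tz": 0, "turn": 0, "fingers": 85},
    {"tx": 23, "ty": -12.2, "tz": 0, "turn": 0, "fingers": 85},
    {"tx": 26, "ty": -13.8, "tz": 0, "turn": 0, "fingers": 85},
    {"tx": 29, "ty": -15.4, "tz": 0, "turn": 0, "fingers": 85},
    {"tx": 32, "ty": -17, "tz": 0, "turn": 0, "fingers": 85},
    {"tx": 35, "ty": -18.6, "tz": 0, "turn": 0, "fingers": 85},
    {"tx": 37.5, "ty": -19.9, "tz": 0, "turn": 0, "fingers": 85},
    {"tx": 39.3, "ty": -20.8, "tz": 0, "turn": 0, "fingers": 85},
    {"tx": 39.3, "ty": -20.8, "tz": 0, "turn": 0, "fingers": 85}
  ]
}}

```text
clock: 11.2
position: [0.5919, -0.0744, 0.0577]
orientation: [-3.141, 0.003, 2.652]
wrist_force: [0.4, 0.8, -0.8]
finger_gap: 0.994
```

```bash
python3 - <<'E'
from h import *
o=get_obs();p=o['position']
print(p,np.degrees(o['orientation']),o['wrist_force'],w2r(p)*1000,(r2w([[.0492,-.0055]])-p[:2])*1000)
E
```

```text
[ 0.59186433 -0.07436321  0.05773079] [-1.79945390e+02  1.67544386e-01  1.51941102e+02] [ 0.40206334  0.75412168 -0.82078574] [[49.10117982 -5.55973652]] [[0.11530422 0.00623021]]
```

On target. I'll back away along the riser and check from above.

Emit:
{"name": "servo_tool", "arguments": {
  "series": [
    {"tx": -9, "ty": 5, "tz": 0, "turn": 0, "fingers": 85},
    {"tx": -26, "ty": 14, "tz": 0, "turn": 0, "fingers": 85},
    {"tx": -44, "ty": 23.5, "tz": 20, "turn": 0, "fingers": 85},
    {"tx": -60, "ty": 32, "tz": 55, "turn": 0, "fingers": 85},
    {"tx": -80, "ty": 55, "tz": 90, "turn": 0, "fingers": 85},
    {"tx": -105, "ty": 95, "tz": 110, "turn": 0, "fingers": 85},
    {"tx": -130, "ty": 135, "tz": 110, "turn": 0, "fingers": 85},
    {"tx": -155, "ty": 175, "tz": 110, "turn": 0, "fingers": 85},
    {"tx": -180, "ty": 215, "tz": 110, "turn": 0, "fingers": 85},
    {"tx": -205, "ty": 255, "tz": 110, "turn": 0, "fingers": 85},
    {"tx": -230, "ty": 295, "tz": 110, "turn": 0, "fingers": 85},
    {"tx": -240, "ty": 310, "tz": 110, "turn": 0, "fingers": 85}
  ]
}}

```text
clock: 12.4
position: [0.3495, 0.2379, 0.1681]
orientation: [3.141, 0.003, 2.656]
wrist_force: [0.6, 0.2, 0.5]
finger_gap: 0.994
```

```bash
python3 chk.py 7; python3 meas.py 7; python3 - <<'E'
from h import *
for n in('top','scene'):
    f=np.load(f'pics/{n}7.npz');print(n,{a:(float(b[0]),float(b[1])) for a,b in riser_far(n,f['d']).items()})
    a=np.load(f'pics/{n}0.npz');print({t:np.abs(0) for t in[]})
for t in('heatsink','screw_tin'):print(t,[(np.round(x['point'],3),round(x['conf'],2)) for x in spot_in('top',t)][:1])
E
```

```text
12.4 [0.3495 0.2379 0.1681] [179.96   0.18 152.15] [0.6 0.2 0.5] [[-311.6  156.1]]
top [159.7 120.5] 62.03 ctr [[119.1  -6.7]]
{'lead': [178.1999969482422, -6.199999809265137, 0.07999999821186066, 48.0], 'trail': [59.900001525878906, -8.399999618530273, -0.05000000074505806, 48.0], 'L': [118.4000015258789, 72.0999984741211, -0.17000000178813934, 32.0], 'R': [119.5999984741211, -85.5, 0.12999999523162842, 33.0]}
plane slope deg 27.99 z 0.0697
scene [160.4 118.5] 61.91 ctr [[121.4  -3.1]]
{'lead': [178.39999389648438, -19.799999237060547, -1.940000057220459, 30.0], 'trail': [63.599998474121094, -1.899999976158142, -0.14000000059604645, 30.0], 'L': [122.80000305175781, 75.0999984741211, 0.28999999165534973, 33.0], 'R': [121.5, -81.0, 0.029999999329447746, 29.0]}
plane slope deg 18.8 z 0.0673
top {'far': (-0.5, -0.01), 'near': (0.68, -0.01), 'L': (-0.42, 0.03), 'R': (0.48, -0.05)}
{}
scene {'far': (1.6, 0.01), 'near': (-1.77, -0.01), 'L': (20.43, -0.12), 'R': (-1.87, -0.07)}
{}
heatsink [(array([0.668, 0.108, 0.087]), 0.61)]
screw_tin [(array([ 0.439, -0.194,  0.102]), 0.51)]
```

View pics/both7.png

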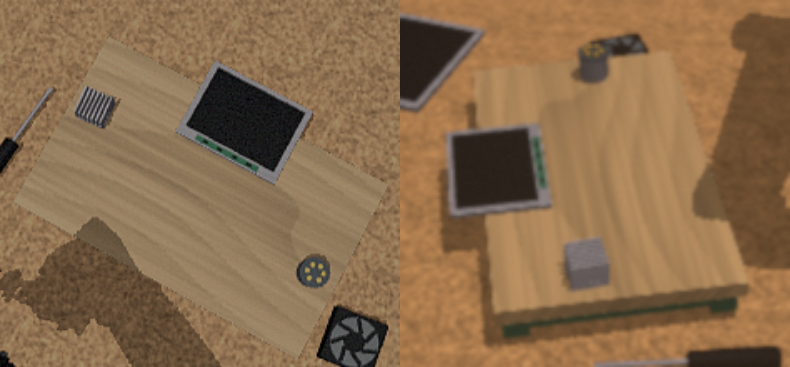

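View pics/top7.png

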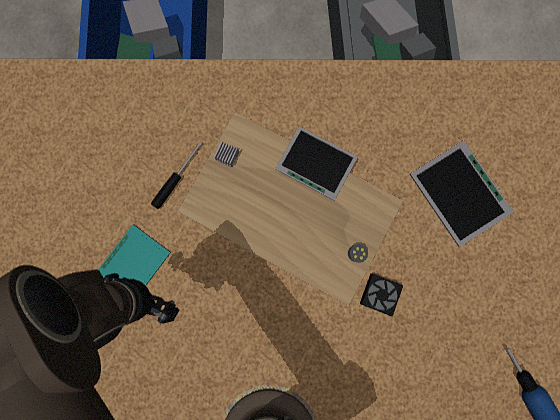

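```bash
python3 - <<'E'
from h import *
for k in('0','7'):
  f=np.load(f'pics/top{k}.npz');C=cloud('top',f['d']);c={'0':12,'7':119}[k]/1000
  for dx in(-.045,0,.045):
    uv=proj('top',np.c_[r2w([[c+dx,y] for y in np.linspace(-.06,.05,30)]),[.067]*30]).round().astype(int);print(k,dx,np.median(C[uv[:,1],uv[:,0],2]).round(4))
print(get_obs()['clock'],get_obs()['wrist_force']);print(close_job())
E
```

```text
0 -0.045 0.0675
0 0 0.0669
0 0.045 0.0667
7 -0.045 0.0664
7 0 0.0658
7 0.045 0.0668
12.6 [ 0.88748485 -0.02530442 -0.0859185 ]
the job is handed in; nothing more can be done
None
```

The panel now sticks out about 40 mm past the riser's far edge, square and lying flat. I handed the job in at about 12.6 s of robot time, well inside the 48 s limit. I pushed it with both open fingertips on its near long side, in two pushes with a camera check between, then moved the hand well clear.

| Last check | Top camera | Scene camera | Tool position |
|---|---|---|---|
| Overhang | 39.6 mm | 39.8 mm | about 40.1–40.6 mm |
| Off square | about 0.1° | about 0.0° | – |

- **Flatness:** the screen's height is 66–67 mm across the panel, the same as before the push. My first plane-tilt figure gave a nonsense slope of 12–32°, including before anything had moved. I dropped it and sampled the heights directly.
- **Squareness:** the scene camera's line fit to the leading edge alone was noisy, at -1.9°. The whole-outline fits in both cameras agree on square.
- **Side position:** the two cameras differ by about 4 mm on the panel's position along the edge; this doesn't affect the overhang.
- **Other objects:** the heatsink and screw tin measure within 4 mm of where they started, which is the detector's accuracy. The screwdriver, the fan, the larger panel and the turquoise panel look unmoved in the final pictures.

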